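# Serve a bread roll with the tongs

## Task

Pick up the steel serving tongs with the black grips, close them on the pale bread roll (not the dark rye one) and lift it at least 10 cm clear above the board. Finish while holding it there between the tips of the tongs, keeping still: do not put it down or let go. For hygiene the robot must not touch either roll itself, only the tongs may, and everything else on the table, the rye roll included, stays where it is.

Things in the scene. Friction and masses are not known exactly. Their poses are not given: they have to be found in the camera images.
- tongs: Sprung steel serving tongs, two arms pivoted at the rear, lying flat; 225 mm long, 20 mm high, 0.08 kg, balanced at the grips. Origin midway between the two black grips, on the underside. x points to the tips, y to the left arm, z up; rear pivots at x = -95 mm, tips' front edge at x = 105 mm. A spring holds them open; pressing the grips together sideways closes the tips.
- tongs_grip (a point): Midpoint between the black ribbed grips, 10 mm above the tongs' underside. The grips are flat, upright, 20 mm high, x = -32 to 30 mm; over their outer faces 64 mm open, 48 mm with a roll held, 40 mm shut; faces parallel at 53 mm. Each resists with 5 N open, 6.5 N on a roll: pressed to 56 mm they carry the tongs, tips still wide open. They reopen when eased.
- tongs_tip (a point): Point midway between the two scalloped steel tips, 10 mm above the tongs' underside and 85 mm ahead (x) of the tongs' origin. The tips are 20 mm high and 40 mm long; inside gap 72 mm open, 25 mm shut, about 1.9 mm less for each mm that the grips are pressed together; 78 mm over the outsides when open.
- tongs_left (a joint): Closing angle of the left arm of the tongs (the right one mirrors it): 0 open as the spring leaves it, about 0.085 rad when holding a roll, 0.13 rad fully closed.
- roll_pale: Small round bread roll with a pale golden crust and a cross cut on top; 42 mm in diameter, 34 mm high, upright sides from 10 to 21 mm above its underside, 0.03 kg. Origin at the centre of its underside, z up. It stands on the board, 130 mm from the rye roll.
- roll_rye: Small round dark brown rye roll of the same shape and size as the pale one; stays on the board. Origin at the centre of its underside, z up.
- board: Round dark wooden serving board, 250 mm in diameter, 12 mm thick, fixed to the table. Origin at the centre of its underside; the rolls stand on its top to the left and right of its centre, about 65 mm along its +y and -y axis.
- stopper_1: Gold-coloured turned bottle stopper, 33 mm wide, 49 mm high; bystander. Origin at the centre of its underside.
- pourer: Steel bottle pourer standing on its plug, 26 mm wide, 66 mm high; bystander. Origin at the centre of its underside.
- tealight_0: Tealight in a metal cup, 38 mm wide; bystander. Origin at the centre of its underside.
- tasting_glass_0: Small stemmed tasting glass, 65 mm wide, 155 mm high; bystander. Origin at the centre of its foot.
- wine_glass_1: Large stemmed wine glass, 86 mm wide, 215 mm high; bystander. Origin at the centre of its foot.
- foil_cutter: Round black foil cutter, 43 mm wide, 18 mm high; bystander. Origin at the centre of its underside.
Mind the look-alikes: they are no part of the job. Of the things shaped like the roll_rye, the brown one is meant.

How it is judged (in metres and radians):
On the way:
1. the tongs are picked up off the table while the pale roll still rests on the board (height (world z) of tongs_tip above 0.022 m and contact force between the fingers and tongs above 1 N and height (world z) of roll_pale below 0.02 m), for 0.1 s.
At the end, for the whole second after the job is handed in: The fingers hold the tongs, and the pale roll hangs between the closed tips (within 15 mm along and 12 mm across of their midpoint), at rest, its underside at least 80 mm above the board's top, touched by the tongs and not by the fingers; the rye roll is still on the board (height (world z) of roll_pale above 0.092 m and contact force between tongs and roll_pale above 0.1 N and contact force between the fingers and tongs above 1 N and x of roll_pale in the frame of tongs between 0.07 and 0.1 m and y of roll_pale in the frame of tongs between -0.012 and 0.012 m and z of roll_pale in the frame of tongs between -0.03 and 0.02 m and value of joint tongs_left above 0.04 rad and linear speed of roll_pale below 0.05 m/s and contact force between the fingers and roll_pale below 0.3 N and height (world z) of roll_rye between 0.008 and 0.02 m); the arm keeps its last pose, push and grip.
It fails at once if the robot itself touched a bread roll (contact force between any of the fingers, the arm and roll_pale above 0.5 N or contact force between any of the fingers, the arm and roll_rye above 0.5 N).
It fails at once if the rye roll was moved more than 20 mm (distance of roll_rye from where it was at the start of the episode above 0.02 m).
It fails at once if a bystander (stopper, pourer, tealight, glass or foil cutter) was moved more than 30 mm (distance of any of stopper_1, pourer, tealight_0, tasting_glass_0, wine_glass_1, foil_cutter from where it was at the start of the episode above 0.03 m).
It also fails if it takes over 40 s, if anything falls off the work surface, if the arm or the gripper's body presses on something with over 40 N, if the wrist force passes 120 N, or if a joint passes its speed limit or range.

## Robot

A 6-joint arm with a two-finger parallel gripper is mounted at the origin on the work surface; the furniture and walls round the work are solid. World frame = base frame: x ahead of the robot, y to its left, z up, the work surface at z = 0. Lengths are in m, angles in degrees, forces in N, time in s.
With the tool pointing down it reaches from about 0.4 to 0.825 m from the base axis. Payload 7 kg.
Tool frame: the origin (TCP) lies at the very end of the fingers, on their centre line; the grasp point (between the pads) lies hold_point_z behind it (hold_point_z is the distance from the TCP to the grasp point, in m); z points along the fingers, y is the line along which they close (so a half turn about z gives the same grasp; the last joint's range is limited). The gripper opens to 88 mm and grips with 3 to 60 N. Pads are 19 mm wide; open, the fingers measure 130 mm over their backs; the gripper's body (78 mm by 193 mm) begins 47 mm behind the grasp point.
Start: joints at [83.715, 20.546, 0.682, 0, -70.136, -16.507], TCP at [0.261, 0.622, 0.227] pointing down, gripper open.
Joint ranges: [-176.03, 176.03], [-82.01, 121.73], [-58.28, 71.71], [-173.87, 95.51], [-174.79, -0.11], [-173.66, 173.66]. Speed limits (degrees/s): [136.94, 136.94, 172.46, 180, 180, 180].

## Interface

Orientations are given as [roll, pitch, yaw] about the fixed x, y, z axes, in that order (R = Rz(yaw) Ry(pitch) Rx(roll)).
In Python, from plant import get_obs, snapshot, close_job, hold_point_z gives the robot as it stands.
- The arm moves only by the tool play_rows, never from a script. Its argument "commands" is a list that holds one entry, the list of rows, each a list of 7 numbers: the shift along the tool's x, y, z in cm, then the turn, a rotation vector about the tool's x, y, z in degrees, then the opening, from 0 (shut) to 1 (fully open). In form: [[[x, y, z, ax, ay, az, fingers], ...]]. A call has 1 to 20 rows; each row is the pose to reach, as a shift and turn from the pose commanded when the call began, along the tool's axes at that moment; what a row does not reach only later rows make up. A row lasts 1/12 s, in which the tool goes at most 41.7 mm and 7.16 degrees, less where a joint would pass 70% of its speed; a pose out of reach is approached as far as the arm can. A call with a gripper value outside its range is refused whole. The fingers move at their own pace and stop on an object; the grip force is fixed at half the most. Time passes only in rows, so rows that repeat a pose let the fingers close. It gives the time, the measured TCP pose, the force, the opening and the grip force at its end, in the units of the state.
- get_obs(): the state, without advancing time (a new reading comes with each control period).
- snapshot(name): name is "side" or "top"; returns a dict with "frame" (400x640x3 uint8, red, green, blue), "camera_matrix" (3x3 intrinsics, pixels), "origin" and "attitude" of the camera in the world. Camera axes: x right, y down, z forward; pixel columns grow to the right and rows downward; lengths in m; the calibration is good to about 2 mm. A picture is of the moment at which its call begins. There is no depth.
- close_job(): hands the job in; it is judged then, once.
The state is a dict: "clock": time; "joint_pos": joint angles; "qvel": joint speeds; "tau": joint torques, N m; "tool_pos": TCP position; "orientation": TCP orientation; "force": force on the tool from outside, world axes, zero at the start; "moment": the same for the moment, N m; "opening": finger opening in m; "gripper_force": force on a finger pad.
Only numpy, scipy, OpenCV 4.12 (cv2) and the standard library are available. Lean on these libraries where they do the work, as an engineer would, in place of code of your own. Each camera call takes 0.05 s, during which the arm holds its last target. There are 200 camera calls.

## Working session

There is one attempt and no reset: what is moved stays moved. The work goes in short steps, Python scripts to look and compute and a tool call to move; the robot and the scene stay as the last step left them, time stands still between calls to the robot, and variables do not carry over. Pictures are saved under pics/ and viewed, at most 10 in all, crops included, and the job is handed in when it is done.

Besides the shell and the picture viewer there is one more tool, called after "Request:" as name([rows], argument=value, ...), one row to a line, values as JSON. play_rows: Moves the arm, as the interface text tells. Its arguments: {"type":"object","properties":{"commands":{"type":"array","items":{"type":"array","items":{"type":"array","items":{"type":"number"}}}}},"required":["commands"]}

```bash
mkdir -p pics; python3 - <<'E'
from plant import *
import cv2,pickle
print(get_obs(),hold_point_z)
for n in("top","side"):
    s=snapshot(n);pickle.dump(s,open(n+".pkl","wb"));cv2.imwrite(f"pics/{n}0.png",s["frame"][:,:,::-1]);print(n,s["camera_matrix"],s["origin"],s["attitude"])
E
```

```text
{'clock': 0.0, 'joint_pos': array([ 8.37135170e+01,  2.05899450e+01,  6.33751114e-01, -2.15077086e-02,
       -7.01371960e+01, -1.65081825e+01]), 'qvel': array([-0.07060429, -0.11655262,  0.02028732,  0.11063214, -0.05999131,
        0.06241827]), 'tau': array([ 8.32399819e-04, -5.82725751e+01,  2.93051648e+01,  6.99758291e+00,
        6.78404438e-03, -1.48048230e-04]), 'tool_pos': array([0.26132653, 0.62181483, 0.22563499]), 'orientation': array([ 1.79904714e+02, -7.15437928e-03, -2.28019837e+01]), 'force': array([-0.4228887 ,  1.04264426, -0.30195294]), 'moment': array([-0.02262756,  0.01312507,  0.05116636]), 'gripper_force': 0.0, 'opening': 0.08748591777342918} 0.0188
top [[401.22892305   0.         322.92211404]
 [  0.         401.22892305 192.05909725]
 [  0.           0.           1.        ]] [ 0.45306423 -0.00497536  0.94558316] [-1.73020300e+02  1.28438403e-01 -9.16545056e+01]
side [[420.57838106   0.         318.85080799]
 [  0.         420.57838106 204.34405969]
 [  0.           0.           1.        ]] [0.31451811 0.81222657 0.6057391 ] [-122.39202201   -1.39476736 -162.98525058]
```

View pics/top0.png

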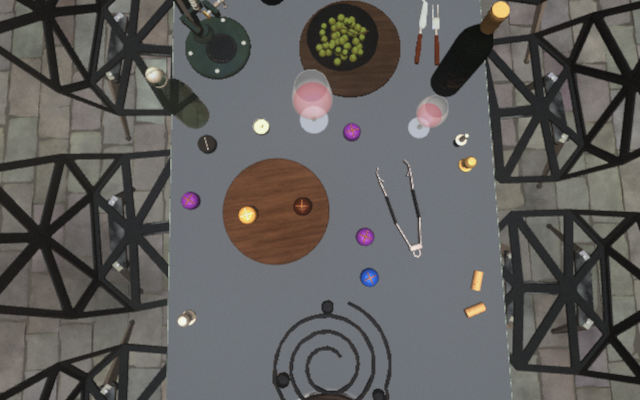

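View pics/side0.png

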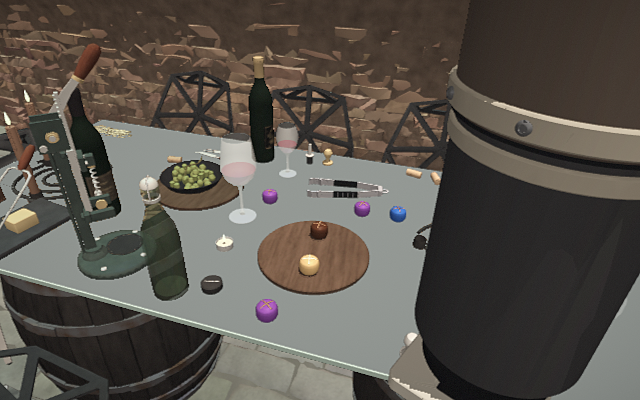

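Top view: the pale roll is at (247,215) and the rye roll at (303,206), both on the board centred at (276,211). The purple spheres at (191,200), (365,237) and (351,131) and the blue one at (369,277) are look-alikes on the table. The only tongs have their pivot at (417,250), tips at (380,170) and (407,162), and black grips near (391,210) and (416,202). The fork and knife at (430,30) are not the tongs. The side view agrees: pale roll (309,264), rye (319,229), tongs around (347,188).

```bash
cat > h.py <<'E'
import numpy as np,cv2
from scipy.spatial.transform import Rotation as R
def cast(s,uv,z):
    uv=np.atleast_2d(uv).astype(float);K=s["camera_matrix"]
    d=np.c_[uv,np.ones(len(uv))]@np.linalg.inv(K).T@R.from_euler('xyz',s["attitude"],degrees=True).as_matrix().T
    o=np.array(s["origin"]);return o+d*((z-o[2])/d[:,2])[:,None]
def blobs(m,amin=20):
    n,l,st,c=cv2.connectedComponentsWithStats(m.astype(np.uint8));return [(st[i,4],c[i],l==i) for i in range(1,n) if st[i,4]>=amin]
E
python3 - <<'E'
from h import *;import pickle
s=pickle.load(open("top.pkl","rb"));S=pickle.load(open("side.pkl","rb"));f=s["frame"];hsv=cv2.cvtColor(f,cv2.COLOR_RGB2HSV)
w=np.zeros(f.shape[:2],bool)
def win(x0,x1,y0,y1):
    w=np.zeros(f.shape[:2],bool);w[y0:y1,x0:x1]=1;return w
# pale
for a,c,_ in blobs((hsv[...,2]>170)&(hsv[...,1]>60)&win(230,265,195,235)):print("pale",a,c,cast(s,c,.033))
hs=cv2.cvtColor(S["frame"],cv2.COLOR_RGB2HSV)
m=(hs[...,2]>150)&(hs[...,1]>50);m[:245]=0;m[285:]=0;m[:,:290]=0;m[:,330:]=0
for a,c,_ in blobs(m):print("pale side",a,c,cast(S,c,.029))
for a,c,_ in blobs((hsv[...,2]<75)&(hsv[...,1]>100)&win(285,320,190,225)):print("rye",a,c,cast(s,c,.031))
b=(hsv[...,1]>80)&win(210,340,150,275)
for a,c,k in blobs(b,2000):
    e=cv2.fitEllipse(max(cv2.findContours(k.astype(np.uint8),0,1)[0],key=len));print("board",e,cast(s,e[0],.012))
g=(hsv[...,2]<60)&win(375,430,160,260)
for a,c,k in blobs(g):
    p=cast(s,np.argwhere(k)[:,::-1],.02);q=p[:,:2]-p[:,:2].mean(0);v=np.linalg.svd(q,full_matrices=0)[2][0];print("grip",a,c,p.mean(0),np.degrees(np.arctan2(v[1],v[0])),np.ptp(q@v))
t=((abs(f.astype(int)-np.median(f[240:260,330:345],(0,1))).sum(2)>45))&win(370,432,150,262)
for a,c,k in blobs(t):
    ij=np.argwhere(k)[:,::-1];p=cast(s,ij,.02);print("tongs",a,c,ij[ij[:,1].argmin()],ij[ij[:,1].argmax()],ij[ij[:,0].argmin()])
for n,c,z in [("stop",(468,165),.03),("pour",(461,140),.03),("purpleR",(365,237),.02),("blue",(369,277),.02),("tip",(379,170),.02),("tip",(407,162),.02),("piv",(417,250),.02),("wglass",(314,121),0),("foil",(207,144),.01),("purpL",(191,200),.02)]:print(n,cast(s,c,z).round(3))
tl=cv2.resize(f[145:265,215:435],None,fx=3.4,fy=3.4,interpolation=2);cv2.imwrite("pics/crop.png",tl[:,:,::-1])
E
```

```text
pale 202 [246.63366337 214.82178218] [[0.517675   0.16895784 0.033     ]]
pale side 278 [309.23741007 263.72661871] [[0.51831984 0.16701541 0.029     ]]
rye 126 [303.17460317 205.58730159] [[0.53520036 0.0398905  0.031     ]]
board ((275.6051025390625, 211.0914764404297), (104.1475830078125, 105.6324691772461), 50.780235290527344) [[0.52590408 0.10536936 0.012     ]]
grip 70 [415.02857143 203.22857143] [ 0.53418319 -0.21855029  0.02      ] -170.19889711618907 0.0666182357522047
grip 55 [390.30909091 209.4       ] [ 0.52153702 -0.16065993  0.02      ] -163.00765423116445 0.0640330102320247
tongs 789 [404.88086185 210.39670469] [404 159] [417 257] [375 173]
tongs 51 [371.29411765 236.49019608] [370 229] [370 244] [370 229]
stop [[ 0.618 -0.344  0.03 ]]
pour [[ 0.678 -0.332  0.03 ]]
purpleR [[ 0.46 -0.1   0.02]]
blue [[ 0.37  -0.105  0.02 ]]
tip [[ 0.615 -0.139  0.02 ]]
tip [[ 0.632 -0.205  0.02 ]]
piv [[ 0.427 -0.217  0.02 ]]
wglass [[0.743 0.01  0.   ]]
foil [[0.691 0.267 0.01 ]]
purpL [[0.557 0.3   0.02 ]]
```

View pics/crop.png

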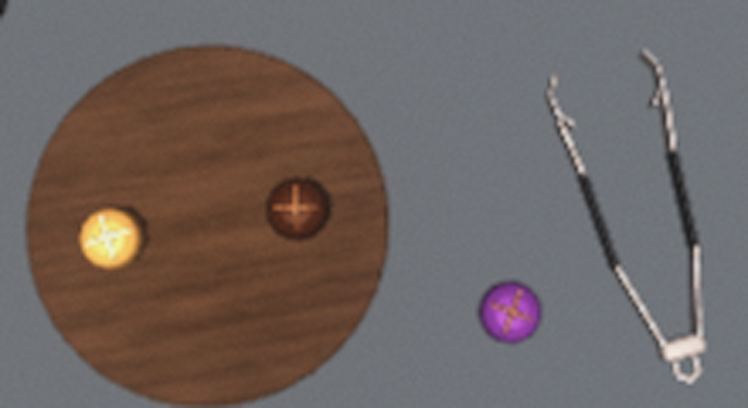

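The crop confirms it: pale golden roll at the left of the board, dark brown rye at the right, purple look-alike on the table, and tongs with black grips at yaw ≈13°. I'm moving above the tongs.

Request:
play_rows([
  [[56.1,64.4,0,0,0,144,1],[56.1,64.4,0,0,0,144,1],[56.1,64.4,0,0,0,144,1],[56.1,64.4,0,0,0,144,1],[56.1,64.4,0,0,0,144,1],[56.1,64.4,0,0,0,144,1],[56.1,64.4,0,0,0,144,1],[56.1,64.4,0,0,0,144,1],[56.1,64.4,0,0,0,144,1],[56.1,64.4,0,0,0,144,1],[56.1,64.4,0,0,0,144,1],[56.1,64.4,0,0,0,144,1],[56.1,64.4,0,0,0,144,1],[56.1,64.4,0,0,0,144,1],[56.1,64.4,0,0,0,144,1],[56.1,64.4,0,0,0,144,1],[56.1,64.4,0,0,0,144,1],[56.1,64.4,0,0,0,144,1],[56.1,64.4,0,0,0,144,1],[56.1,64.4,0,0,0,144,1]],
])

```text
clock: 1.77
tool_pos: [0.5227, -0.1713, 0.2264]
orientation: [180.0, -0.0, -166.4]
force: [1.4, 1.8, 0.3]
opening: 0.0874
gripper_force: 0.0
```

Request:
play_rows([
  [[0,0,8,0,0,0,1],[0,0,8,0,0,0,1],[0,0,8,0,0,0,1],[0,0,8,0,0,0,1],[0,0,8,0,0,0,1]],
])

```text
clock: 2.18
tool_pos: [0.5237, -0.169, 0.1483]
orientation: [-179.9, 0.1, -166.0]
force: [0.4, -0.2, 0.6]
opening: 0.0876
gripper_force: 0.0
```

```bash
python3 - <<'E'
from h import *;from plant import *
o=get_obs();print(o["tool_pos"],o["orientation"])
s=snapshot("side");cv2.imwrite("pics/side1.png",s["frame"][:,:,::-1])
f=s["frame"];hsv=cv2.cvtColor(f,cv2.COLOR_RGB2HSV);m=(hsv[...,2]<60);m[:170]=0;m[210:]=0;m[:,:295]=0;m[:,395:]=0
for a,c,k in blobs(m,15):
    p=cast(s,np.argwhere(k)[:,::-1],.01);q=p[:,:2]-p[:,:2].mean(0);v=np.linalg.svd(q,full_matrices=0)[2][0];print(a,c,p.mean(0),np.degrees(np.arctan2(v[1],v[0])),np.ptp(q@v))
E
```

```text
[ 0.52371425 -0.1690364   0.14834904] [-1.79932991e+02  5.41214143e-02 -1.65953822e+02]
134 [344.97014925 183.41044776] [ 0.53738908 -0.22260856  0.01      ] -172.33308793525296 0.06677106373311491
134 [344.6119403  194.26119403] [ 0.52357055 -0.16327905  0.01      ] -162.71902163761504 0.06725056630749734
```

View pics/side1.png

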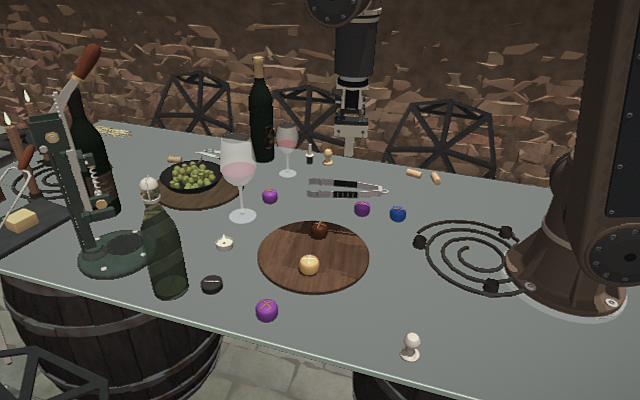

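Side view: the gripper is above the tongs, whose grips are at (345,183) and (345,194). Casting those onto the table gives a centre of (0.530,-0.191) and yaw 13°. I'm correcting the pose and going down.

Request:
play_rows([
  [[-0.1,-2.3,4,0,0,1,1],[-0.1,-2.3,8,0,0,1,1],[-0.1,-2.3,9.3,0,0,1,1],[-0.1,-2.3,9.3,0,0,1,1],[-0.1,-2.3,9.3,0,0,1,1],[-0.1,-2.3,9.3,0,0,1,1]],
])

```text
clock: 2.73
tool_pos: [0.5314, -0.1909, 0.0564]
orientation: [-179.9, 0.2, -166.9]
force: [-0.2, -0.3, 0.1]
opening: 0.0877
gripper_force: 0.0
```

Request:
play_rows([
  [[0.1,0,2,0,0,0,1],[0.1,0,3.5,0,0,0,1],[0.1,0,4.5,0,0,0,1],[0.1,0,5.2,0,0,0,1],[0.1,0,5.2,0,0,0,1],[0.1,0,5.2,0,0,0,1]],
])

```text
clock: 3.23
tool_pos: [0.5289, -0.1913, 0.0024]
orientation: [-180.0, 0.0, -167.0]
force: [-0.6, 0.4, 0.6]
opening: 0.0877
gripper_force: 0.0
```

Request:
play_rows([
  [[0,0,0,0,0,0,0.75],[0,0,0,0,0,0,0.68],[0,0,0,0,0,0,0.63],[0,0,0,0,0,0,0.63],[0,0,0,0,0,0,0.63],[0,0,0,0,0,0,0.63]],
])

```text
clock: 3.73
tool_pos: [0.5287, -0.1914, 0.002]
orientation: [-180.0, 0.1, -167.0]
force: [-0.0, -0.0, 3.4]
opening: 0.0568
gripper_force: 6.3
```

Request:
play_rows([
  [[0,0,-0.5,0,0,0,0.63],[0,0,-1.5,0,0,0,0.63],[0,0,-3,0,0,0,0.63],[0,0,-5,0,0,0,0.63],[0,0,-6,0,0,0,0.63],[0,0,-6,0,0,0,0.63],[0,0,-6,0,0,0,0.63]],
])

```text
clock: 4.32
tool_pos: [0.5286, -0.1913, 0.0622]
orientation: [-180.0, 0.1, -167.0]
force: [-0.7, 0.4, -1.9]
opening: 0.0553
gripper_force: 5.5
```

```bash
python3 - <<'E'
from h import *;from plant import *
import pickle
o=get_obs();print(o["tool_pos"],o["orientation"],o["opening"],o["gripper_force"])
a=snapshot("side");b=snapshot("top");pickle.dump((a,b),open("lift.pkl","wb"))
A=cv2.resize(a["frame"][110:230,260:460],None,fx=3,fy=3);B=cv2.resize(b["frame"][110:270,360:480],None,fx=2.25,fy=2.25);
A=A[:360,:530];cv2.imwrite("pics/lift.png",np.hstack([A,B[:360]])[:,:,::-1])
E
```

```text
[ 0.52855053 -0.19131384  0.06222696] [-1.79990477e+02  9.84168195e-02 -1.67049721e+02] 0.05531554826736098 5.49191527068615
```

View pics/lift.png

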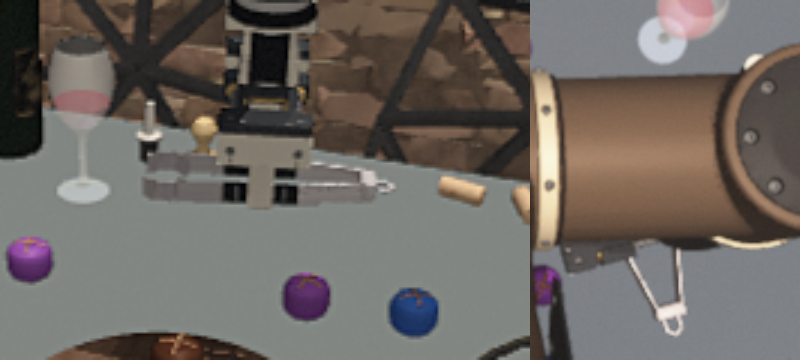

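The side crop shows the tongs hanging level in the fingers, gripped mid-grip. I'm carrying them behind the pale roll.

Request:
play_rows([
  [[0,0,-2,0,0,0,0.63],[0,1,-4,0,0,0,0.63],[0.5,3,-5,0,0,0,0.63],[1,6,-5,0,0,0,0.63],[1.5,9,-5,0,0,0,0.63],[2,12,-5,0,0,0,0.63],[2.5,15,-5,0,0,0,0.63],[3,18,-5,0,0,0,0.63],[3.5,21,-5,0,0,0,0.63],[4,24,-5,0,0,0,0.63],[4.5,27,-5,0,0,0,0.63],[5,30,-5,0,0,0,0.63],[5.5,32.5,-5,0,0,0,0.63],[5.8,34.2,-5,0,0,0,0.63],[6,35,-5,0,0,0,0.63],[6,35.3,-5,0,0,0,0.63],[6,35.3,-5,0,0,0,0.63]],
])

```text
clock: 5.83
tool_pos: [0.3903, 0.1392, 0.1111]
orientation: [-180.0, -0.1, -167.0]
force: [-1.1, -0.9, -0.5]
opening: 0.0553
gripper_force: 5.5
```

```bash
python3 - <<'E'
from h import *;from plant import *
o=get_obs();print(o["tool_pos"],o["orientation"],o["opening"],o["gripper_force"])
a=snapshot("side");b=snapshot("top")
A=cv2.resize(a["frame"][170:320,230:430],None,fx=2.2,fy=2.2);B=cv2.resize(b["frame"][150:300,200:360],None,fx=2.2,fy=2.2)
cv2.imwrite("pics/pre.png",np.hstack([A,B])[:,:,::-1])
E
```

```text
[0.39030995 0.13920157 0.11110676] [-1.79966359e+02 -5.12226775e-02 -1.66966666e+02] 0.055285441380014955 5.492416173219681
```

View pics/pre.png

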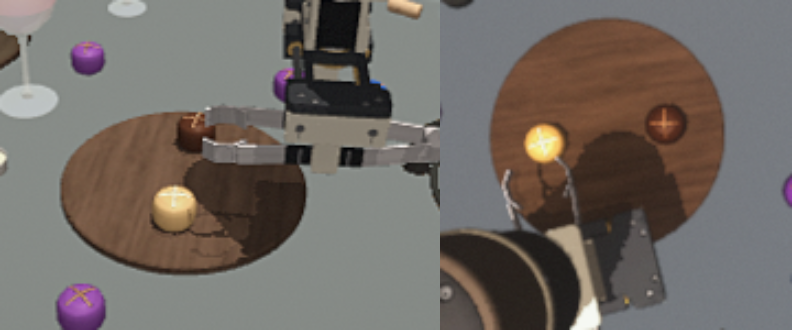

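The crops show both rolls in place and the tongs hanging at z≈0.11. The open tips are at top-view pixels (231,228) and (253,222), just behind the pale roll.

```bash
python3 - <<'E'
from h import *;import pickle
s=pickle.load(open("top.pkl","rb"))
p=cast(s,[(230.9,228.2),(253.2,221.8)],.125);print(p,p.mean(0))
y=np.radians(13);x=np.array([np.cos(y),np.sin(y)]);n=np.array([-x[1],x[0]])
for q in p: d=q[:2]-[.3903,.1392];print("tip",d@x,d@n)
d=np.array([.518,.168])-[.3903,.1392];print("roll",d@x,d@n)
E
```

```text
[[0.48479328 0.18366207 0.125     ]
 [0.49650652 0.13809216 0.125     ]] [0.4906499  0.16087711 0.125     ]
tip 0.10207321680901987 0.02206614244612615
tip 0.10323524466880589 -0.024970717343499274
roll 0.13090564763817789 -0.0006643917738967733
```

Request:
play_rows([
  [[0.5,0,1.5,0,0,0,0.63],[0.6,0,3.5,0,0,0,0.63],[0.6,0,5.5,0,0,0,0.63],[0.6,0,7.5,0,0,0,0.63],[0.6,0,8.7,0,0,0,0.63],[0.6,0,9.2,0,0,0,0.63],[0.6,0,9.2,0,0,0,0.63],[0.6,0,9.2,0,0,0,0.63]],
])

```text
clock: 6.6
tool_pos: [0.3851, 0.1374, 0.0197]
orientation: [-180.0, -0.0, -167.1]
force: [0.6, 0.2, -0.3]
opening: 0.0554
gripper_force: 5.5
```

```bash
python3 - <<'E'
from h import *;from plant import *
o=get_obs();print(o["tool_pos"],o["orientation"],o["opening"],o["gripper_force"],o["force"])
a=snapshot("side");b=snapshot("top")
A=cv2.resize(a["frame"][190:310,250:390],None,fx=3,fy=3);B=cv2.resize(b["frame"][180:270,210:290],None,fx=4,fy=4)
cv2.imwrite("pics/low.png",np.hstack([A,B])[:,:,::-1])
E
```

```text
[0.38506772 0.13741007 0.01973111] [-1.79977565e+02 -1.73527772e-02 -1.67073829e+02] 0.05536914118266736 5.492363423109055 [ 0.64327168  0.15595107 -0.32595824]
```

View pics/low.png

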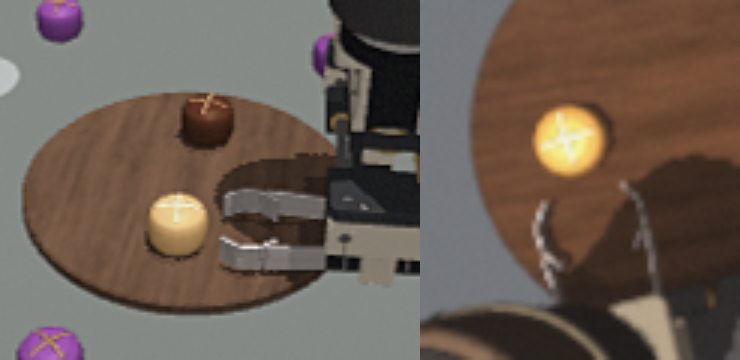

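Both views show the tips level with the roll's upright sides. The tip midpoint (585,196) points at the roll centre (570,140) with no sideways error, so I advance 51 mm and close.

Request:
play_rows([
  [[-0.7,0,0,0,0,0,0.63],[-1.5,0,0,0,0,0,0.63],[-2.3,0,0,0,0,0,0.63],[-3.1,0,0,0,0,0,0.63],[-3.9,0,0,0,0,0,0.63],[-4.6,0,0,0,0,0,0.63],[-5.1,0,0,0,0,0,0.63],[-5.1,0,0,0,0,0,0.63],[-5.1,0,0,0,0,0,0.63]],
])

```text
clock: 7.45
tool_pos: [0.4344, 0.1491, 0.0193]
orientation: [-180.0, -0.0, -167.1]
force: [-0.2, 0.3, -1.3]
opening: 0.0553
gripper_force: 5.5
```

```bash
python3 - <<'E'
from h import *;from plant import *
o=get_obs();print(o["tool_pos"],o["orientation"],o["opening"],o["gripper_force"],o["force"])
a=snapshot("side");b=snapshot("top")
A=cv2.resize(a["frame"][190:310,250:390],None,fx=3,fy=3);B=cv2.resize(b["frame"][180:270,210:290],None,fx=4,fy=4)
cv2.imwrite("pics/in.png",np.hstack([A,B])[:,:,::-1])
E
```

```text
[0.43442321 0.1490729  0.01930479] [-1.79985428e+02 -3.31348756e-02 -1.67063687e+02] 0.055335114917017036 5.492104142904282 [-0.23844699  0.3207527  -1.2827451 ]
```

View pics/in.png

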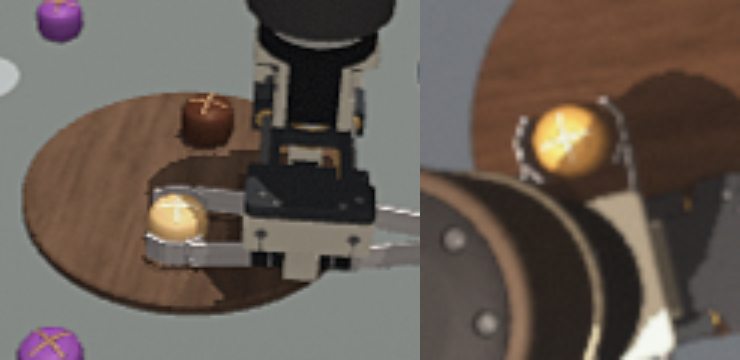

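The roll sits between the open tips. Closing now.

Request:
play_rows([
  [[0,0,0,0,0,0,0.6],[0,0,0,0,0,0,0.57],[0,0,0,0,0,0,0.54],[0,0,0,0,0,0,0.52],[0,0,0,0,0,0,0.5],[0,0,0,0,0,0,0.48],[0,0,0,0,0,0,0.48],[0,0,0,0,0,0,0.48]],
])

```text
clock: 8.22
tool_pos: [0.4344, 0.1493, 0.0196]
orientation: [180.0, -0.0, -167.0]
force: [-0.7, 0.2, -0.4]
opening: 0.0473
gripper_force: 30.0
```

Request:
play_rows([
  [[0,0,-0.4,0,0,0,0.48],[0,0,-1,0,0,0,0.48],[0,0,-2,0,0,0,0.48],[0,0,-3.2,0,0,0,0.48],[0,0,-4.6,0,0,0,0.48],[0,0,-6,0,0,0,0.48],[0,0,-7.5,0,0,0,0.48],[0,0,-9,0,0,0,0.48],[0,0,-10.5,0,0,0,0.48],[0,0,-12,0,0,0,0.48],[0,0,-13,0,0,0,0.48],[0,0,-13.7,0,0,0,0.48],[0,0,-14,0,0,0,0.48],[0,0,-14,0,0,0,0.48],[0,0,-14,0,0,0,0.48],[0,0,-14,0,0,0,0.48],[0,0,-14,0,0,0,0.48],[0,0,-14,0,0,0,0.48]],
])

```text
clock: 9.72
tool_pos: [0.4342, 0.1491, 0.159]
orientation: [-180.0, -0.1, -167.0]
force: [0.4, -0.2, -0.8]
opening: 0.0472
gripper_force: 30.0
```

```bash
python3 - <<'E'
from h import *;from plant import *
o=get_obs();print(o["tool_pos"],o["orientation"],o["opening"],o["gripper_force"],o["force"])
a=snapshot("side");b=snapshot("top")
A=cv2.resize(a["frame"][140:310,240:400],None,fx=2.5,fy=2.5);B=cv2.resize(b["frame"][150:320,200:320],None,fx=2.5,fy=2.5)
cv2.imwrite("pics/held.png",np.hstack([A,B])[:,:,::-1])
E
```

```text
[0.43419023 0.14906865 0.15899462] [-1.79967603e+02 -6.02652959e-02 -1.67032390e+02] 0.04721471131573448 29.9734765291214 [ 0.38702652 -0.2147851  -0.84863116]
```

View pics/held.png

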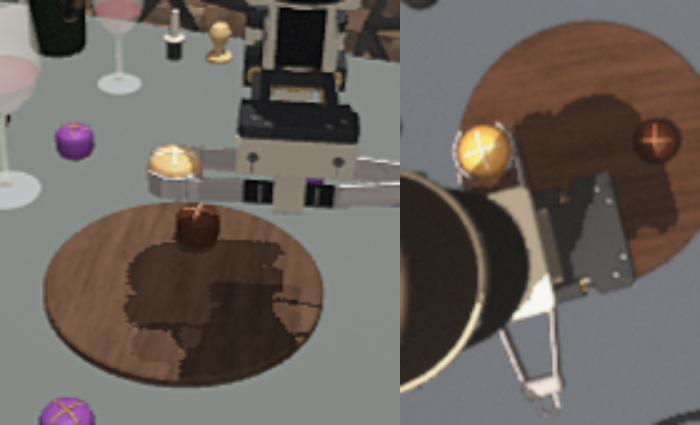

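The pale roll hangs between the closed tips, about 14 cm above the board and with the tongs level. The rye roll has not moved. Handing in.

```bash
python3 -c "
from plant import *
print(close_job())"
```

```text
the job is handed in; nothing more can be done
None
```

The job is handed in with the pale roll held still between the tongs' tips about 14 cm above the board and the rye roll still in place; the judge gave no verdict back.

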